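# Reset the portion stop of the bar's drinks dispenser

## Robot

A 6-joint arm with a two-finger parallel gripper is mounted at the origin on the work surface. World frame = base frame: x ahead of the robot, y to its left, z up, the work surface at z = 0. Lengths are in m, angles in rad, forces in N, time in s.
With the tool pointing down it reaches from about 0.375 to 0.925 m from the base axis. Payload 5.7 kg.
Tool frame: the origin (TCP) lies between the finger pads; the fingertips stand 19 mm ahead of it and the grasp point (between the pads) is the TCP; z points along the fingers, y is the line along which they close (so a half turn about z gives the same grasp; the last joint's range is limited). The gripper opens to 88 mm and grips with 3 to 60 N. Pads are 20 mm wide; open, the fingers measure 115 mm over their backs; the gripper's body (75 mm by 178 mm) begins 61 mm behind the grasp point.
Start: joints at [-1.452, 0.359, 1.51, -0, 1.272, -0.115], TCP at [0.139, -0.584, 0.242] pointing down, gripper open.
Joint ranges: [-2.97, 2.97], [-1.01, 2.36], [0.21, 2.38], [-0.96, 4.11], [0.2, 2.71], [-2.98, 2.98]. Speed limits (rad/s): [2.39, 2.39, 3.14, 3.14, 3.14, 3.14].

## Interface

Orientations are given as a unit quaternion [x, y, z, w].
In Python, from plant import r, vision, finder gives the robot as it stands.
- The arm moves only by the tool jog_arm, never from a script. Its argument "series" is a list of rows, each a list of 7 numbers: the shift along the world's x, y, z in m, then the turn, a rotation vector about the world's x, y, z in rad, then the opening, from 0 (shut) to 1 (fully open). A call has 1 to 5 rows; each row is the pose to reach, as a shift and turn from the pose commanded when the call began; what a row does not reach only later rows make up. A row lasts 1/10 s, in which the tool goes at most 50 mm and 8.59 degrees, less where a joint would pass 70% of its speed; a pose out of reach is approached as far as the arm can. A call with a gripper value outside its range is refused whole. The fingers move at their own pace and stop on an object; "grip_force" is the grip in N (left out, the last holds). Time passes only in rows, so rows that repeat a pose let the fingers close. It gives the time, the measured TCP pose, the force, the opening and the grip force at its end, in the units of the state.
- r.read_state(): the state, without advancing time (a new reading comes with each control period).
- vision.read_camera(name): name is "scene" or "top" or "wrist"; returns the picture (480x640x3 uint8, blue, green, red); there is no depth.
- vision.camera_model(name): a dict with "intrinsics" (3x3 intrinsics, pixels), "cam_to_world" (4x4, takes a point from camera to world coordinates). Camera axes: x right, y up, looking along -z (the intrinsics and any distortion apply to the point x, -y, -z); pixel columns grow to the right and rows downward; lengths in m; the calibration is good to about 2 mm. A picture is of the moment at which its call begins: read the wrist's pose just before it. camera_model takes no time and is no camera call; for the wrist camera it gives the pose at the moment of the call.
- r.job_done(): hands the job in; it is judged then, once.
Trained networks look in the newest picture that a camera, given by its name, has taken for a name from the list of things; names that differ only in an ending like _2 or _b are one class to them, and where a whole thing is asked for, a point or a joint stands for the part that bears it (a point fixed in the world has none). Each returns a list of dicts, best first, with "p" (0 to 1); they miss things now and then, are a little off and sometimes report something else, mostly with a low value. They report only what shows in the picture. A call takes as long as a camera call.
- finder.cut_out(query, camera): "region" (480x640 bool, what is visible of it) and "bbox" ([left, top, width, height] in pixels, round what is visible of it).
The state is a dict: "t": time; "joint_pos": joint angles; "qvel": joint speeds; "joint_efforts": joint torques, N m; "tcp_pos": TCP position; "ee_rot": TCP orientation; "force": force on the tool from outside, world axes, zero at the start; "wrist_torque": the same for the moment, N m; "opening": finger opening in m; "finger_force": force on a finger pad.
Only numpy, scipy, OpenCV 4.12 (cv2) and the standard library are available. Lean on these libraries where they do the work, as an engineer would, in place of code of your own. Each camera call takes 0.05 s, during which the arm holds its last target. There are 200 camera calls.

## Task

The drinks dispenser on the bar is set to the wrong portion. Flip its clamp lever up to free the red slider, slide it until its pointer is in line with the yellow tab (within the tab's width), then flip the lever back down until it is fully home, so that the setting is locked. Keep off the light bar above the panel, and leave the glasses and other things on the counter where they are.

Things in the scene. Friction and masses are not known exactly. Their poses are not given: they have to be found in the camera images.
- dispenser: Grey drinks dispenser fixed to the counter, 470 mm wide (y), 290 deep (x -130 to +160), 180 tall at the rear; amber tank rear left (top at 262), spout and drip tray at its right end (y -235 to -348; tray top 18 high). Origin: centre of its underside; z up, -x faces the robot, +y is left as the robot sees it. All x, y, z in these notes are along its axes.
- panel (a point): Point of the dispenser's flat steel front panel, 120 mm above its origin. The panel is 35 degrees from level, rising away from the robot: its square-on direction leans 35 degrees from vertical towards the robot. Behind it, at z 180 mm, runs a flat ledge with a paper scale.
- light_bar: White round light bar, 20 mm thick, 470 long along y, over the panel; origin: middle of its axis, 20 mm behind (x) and 305 above the dispenser's origin. It hangs over the red slider, so the gripper cannot come straight down there: lean the tool about 35 degrees (square to the panel, wrist towards the robot).
- portion (a joint): Slider (carriage): 0 to 0.200 m, growing to +y along a level track on the panel. About 1.5 N of friction when the clamp is free; stays where it is left. The locked clamp holds it by friction. It carries, rigidly, a black plate 50 mm wide (y), its top 20 mm off the panel, the red fin and the red pointer.
- grip (a point): Point to grip on the carriage's red upright fin, 13 mm under its outer end, in the middle of its thickness. The fin is 16 mm thick along the dispenser's y (grip it across that), 26 mm along the slope, and stands square to the panel, its sides free from 20 to 62 mm off the panel.
- pointer_tip (a point): End of the red pointer (6 mm wide) that runs from the carriage up the slope to the scale; it moves with the carriage and has the same dispenser y as the fin's middle.
- tab_yellow: Yellow index tab, 10 mm wide (y), 24 mm deep, 22 mm tall, fixed on the rear ledge beside the path of the pointer: the wanted portion. Origin: centre of its underside; axes as the dispenser's. The pointer tip passes about 10 mm in front of it; it is not touched.
- tab_blue: Blue tab of the same shape, fixed on the ledge on the other side of the carriage's start: another drink's portion, not wanted.
- clamp (a joint): Clamp lever: 0 = locked, at its stop, leaning 80 degrees from vertical towards the robot (-x); 1.40 rad = free, at its other stop, upright. It swings up and away from the robot about an axis along y, takes about 6 N at the knob (2 N where free) and stays where it is left. Its eccentric shaft presses on the slider below about 1.0 rad.
- clamp_knob (a point): Centre of the lever's green barrel knob, 24 mm in diameter and 26 mm long along y, flat at both ends, 75 mm from the hinge axis at the left (+y) end of the panel. It can be pinched end to end between the fingers, along y, and turns about y in the grasp.
- clamp_hinge (a point): Point on the lever's hinge axis, in the plane in which the knob swings; fixed to the dispenser at y +150 mm.
- tray_glass: Bystander: clear drinking glass, 64 mm wide, 100 mm tall, standing on the dispenser's drip tray under the spout. Origin: centre of its underside.
- espresso_cup: Bystander: small white cup with handle, 64 mm wide, 55 mm tall, standing in front of the dispenser, on the robot's side. Origin: centre of its underside.
- spoon: Bystander: steel spoon 140 mm long lying in front of the dispenser. Origin: its middle.
- sugar_jar: Bystander: glass jar with steel cap, 66 mm wide, 85 mm tall, near the drip tray. Origin: centre of its underside.
- tumbler: Bystander: clear tumbler, 68 mm wide, 110 mm tall, to the left of the dispenser. Origin: centre of its underside.
- green_bottle: Bystander: green bottle, 72 mm wide, 270 mm tall, to the left of the dispenser. Origin: centre of its underside.

How it is judged:
On the way, in this order (a step that is already met when the one before it is completed fails the run):
1. the clamp lever is flipped up (beyond 1.1 rad), freeing the slider (value of joint clamp above 1.1 rad), for 0.1 s.
2. with the lever still up, the slider stands with its pointer within 5 mm of the yellow tab's middle (value of joint clamp above 1 rad and y of pointer_tip in the frame of tab_yellow between -0.005 and 0.005 m and velocity of joint portion between -0.01 and 0.01 m/s), for 0.2 s.
At the end, for the whole second after the job is handed in: The clamp lever is down, within 0.2 rad of its locked stop, and the pointer is within 5 mm of the yellow tab's middle along the track; both are at rest (value of joint clamp below 0.2 rad and y of pointer_tip in the frame of tab_yellow between -0.005 and 0.005 m and velocity of joint portion between -0.01 and 0.01 m/s and velocity of joint clamp between -0.05 and 0.05 rad/s); the robot touches nothing.
It fails at once if the light bar is pushed (over 5 N) (contact force between anything else and light_bar above 5 N).
It fails at once if a bystander is moved more than 25 mm (distance of any of tray_glass, espresso_cup, spoon, sugar_jar, tumbler, green_bottle from where it was at the start of the episode above 0.025 m).
It also fails if it takes over 67 s, if anything falls off the work surface, if the arm or the gripper's body presses on something with over 40 N, if the wrist force passes 120 N, or if a joint passes its speed limit or range.

## Working session

There is one attempt and no reset: what is moved stays moved. The work goes in short steps, Python scripts to look and compute and a tool call to move; the robot and the scene stay as the last step left them, time stands still between calls to the robot, and variables do not carry over. Pictures are saved under pics/ and viewed, at most 10 in all, crops included, and the job is handed in when it is done.

Besides the shell and the picture viewer there is one more tool, called as name(argument=value, ...) on one line, values as JSON. jog_arm: Moves the arm, as the interface text tells. Its arguments: {"type":"object","properties":{"series":{"type":"array"},"grip_force":{"type":"number"}},"required":["series"]}

```bash
mkdir -p pics; cat > h.py <<'E'
import numpy as np, cv2
from scipy.spatial.transform import Rotation as R
from plant import r, vision, finder
def ray(cam,u,v):
    m=vision.camera_model(cam);K=np.array(m["intrinsics"]);T=np.array(m["cam_to_world"])
    d=np.linalg.inv(K)@[u,v,1];d=T[:3,:3]@(d*[1,-1,-1]);return T[:3,3],d/np.linalg.norm(d)
def tri(rays):
    A=sum(np.eye(3)-np.outer(d,d) for o,d in rays);b=sum((np.eye(3)-np.outer(d,d))@o for o,d in rays)
    p=np.linalg.solve(A,b);return p,[round(1000*float(np.linalg.norm(np.cross(p-o,d))),1) for o,d in rays]
def proj(cam,p):
    m=vision.camera_model(cam);K=np.array(m["intrinsics"]);T=np.array(m["cam_to_world"])
    q=T[:3,:3].T@(np.asarray(p)-T[:3,3]);q=K@(q*[1,-1,-1]);return q[:2]/q[2]
E
python3 - <<'E'
from h import *
ims=[]
for c in ["scene","top"]:
    im=vision.read_camera(c);cv2.imwrite(f"pics/{c}0.png",im)
    for n in ["dispenser","portion","clamp","clamp_knob","grip","tab_yellow","tab_blue","light_bar","tray_glass","espresso_cup","spoon","sugar_jar","tumbler","green_bottle"]:
        for d in finder.cut_out(n,c)[:2]:
            ys,xs=np.nonzero(d["region"]);print(c,n,round(d["p"],2),d["bbox"],xs.mean().round(1),ys.mean().round(1))
    m=vision.camera_model(c);print(np.array(m["intrinsics"]).tolist(),np.array(m["cam_to_world"]).round(3).tolist(), [k for k in m])
print(r.read_state())
E
```

```text
scene portion 0.74 [297.8, 253.3, 38.0, 31.9] 317.8 269.3
scene clamp 0.98 [256.6, 199.1, 120.8, 97.9] 320.3 256.6
scene clamp 0.65 [199.1, 161.8, 262.2, 234.8] 336.4 287.5
scene clamp_knob 0.64 [253.0, 198.9, 128.4, 99.0] 325.3 252.8
scene clamp_knob 0.39 [321.7, 294.9, 11.9, 14.2] 326.6 300.7
scene grip 0.58 [300.4, 252.4, 37.1, 29.3] 317.6 269.2
scene tab_yellow 0.68 [373.2, 259.4, 12.5, 10.2] 380.4 264.9
scene tab_blue 0.44 [321.8, 295.8, 9.9, 13.5] 326.7 300.8
scene light_bar 0.72 [452.9, 170.2, 27.2, 85.6] 466.0 209.8
scene light_bar 0.66 [241.2, 163.3, 189.9, 113.3] 333.2 219.9
scene tray_glass 0.66 [210.8, 321.6, 35.4, 41.8] 228.7 344.7
scene tray_glass 0.29 [251.4, 210.7, 128.7, 88.7] 320.4 256.8
scene espresso_cup 0.95 [226.2, 234.9, 28.8, 33.7] 239.2 251.9
scene spoon 0.51 [321.8, 212.2, 9.7, 7.8] 324.0 215.8
scene spoon 0.29 [208.3, 320.2, 38.4, 43.7] 228.8 344.1
scene sugar_jar 0.9 [175.4, 295.5, 32.4, 37.9] 190.1 313.7
scene tumbler 0.65 [407.9, 195.2, 25.6, 23.7] 419.4 204.3
scene green_bottle 0.94 [454.5, 173.4, 25.8, 85.7] 465.8 210.7
scene green_bottle 0.27 [300.3, 
[... 1777 characters left out ...]
: array([-1.45211905e+00,  3.58764751e-01,  1.51037972e+00,  1.30936175e-05,
        1.27249511e+00, -1.15094701e-01]), 'qvel': array([-7.17198845e-04, -1.12939098e-03,  4.00644045e-04,  1.38808002e-03,
        4.49639991e-05,  2.27015963e-04]), 'joint_efforts': array([-8.19376764e-04, -5.15333569e+01, -2.71124625e+01,  6.73635467e-02,
        2.47228827e-02, -1.33993058e-05]), 'tcp_pos': array([ 0.13898749, -0.58366536,  0.24165152]), 'ee_rot': array([ 9.93176831e-01,  1.16618104e-01,  6.21560068e-06, -2.34730870e-05]), 'force': array([-0.98088443,  0.00772357,  0.14008343]), 'wrist_torque': array([-0.01318021, -0.03247969,  0.05246838]), 'finger_force': 0.0, 'opening': 0.08783881971906239}
```

View pics/scene0.png

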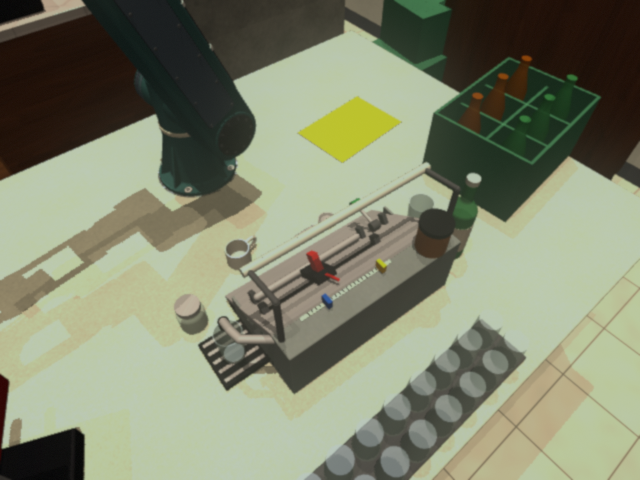

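View pics/top0.png

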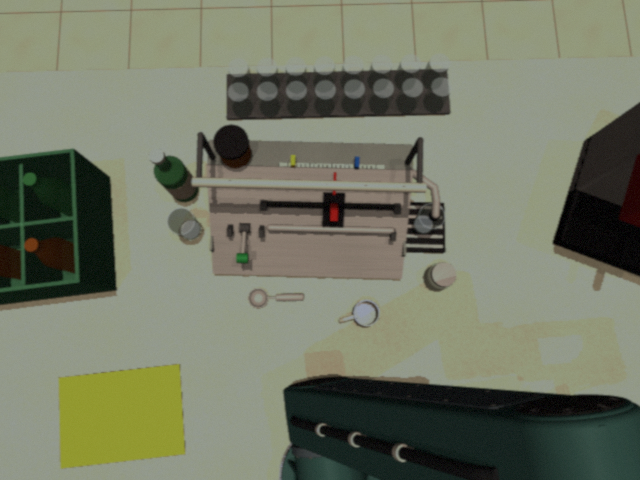

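The pictures show the dispenser almost square to the world, with the lever's green knob at scene (355,202) / top (242,258). The red fin is at scene (313,257) / top (334,212), the yellow tab at scene (381,266) / top (293,161) and the blue tab at scene (327,300) / top (356,162).

```bash
python3 - <<'E'
from h import *
S=cv2.imread("pics/scene0.png");T=cv2.imread("pics/top0.png")
def cen(im,box,f):
    x0,y0,x1,y1=box;h=cv2.cvtColor(im[y0:y1,x0:x1],cv2.COLOR_BGR2HSV).astype(int);m=f(h[...,0],h[...,1],h[...,2])
    n,l,st,c=cv2.connectedComponentsWithStats(m.astype(np.uint8));k=1+st[1:,4].argmax();s=st[k]
    return c[k]+[x0,y0],(s[:2]+[x0,y0]).tolist()+s[2:].tolist()
red=lambda h,s,v:((h<8)|(h>172))&(s>150)&(v>80)
grn=lambda h,s,v:(h>40)&(h<80)&(s>120)
yel=lambda h,s,v:(h>20)&(h<35)&(s>150)
blu=lambda h,s,v:(h>100)&(h<130)&(s>120)
P={}
for n,bs,bt,f in [("knob",(335,190,375,215),(225,240,260,275),grn),("fin",(295,240,350,290),(315,165,350,235),red),("yel",(365,250,395,280),(280,145,305,175),yel),("blu",(315,290,340,312),(345,150,368,175),blu)]:
    a,ab=cen(S,bs,f);b,bb=cen(T,bt,f)
    p,e=tri([ray("scene",*a),ray("top",*b)]);P[n]=p;print(n,a.round(1),ab,b.round(1),bb,p.round(4),e)
for n,a,b in [("barL",(428,168),(197,183)),("barR",(246,270),(424,188))]:
    p,e=tri([ray("scene",*a),ray("top",*b)]);P[n]=p;print(n,p.round(4),e)
d=P["yel"]-P["blu"];print("yaw tabs",np.degrees(np.arctan2(-d[0],d[1])));d=P["barL"]-P["barR"];print("bar",np.degrees(np.arctan2(-d[0],d[1])),np.linalg.norm(d))
big=lambda I,x0,y0,x1,y1:cv2.resize(I[y0:y1,x0:x1],(800,300),interpolation=cv2.INTER_CUBIC)
cv2.imwrite("pics/z.png",np.vstack([big(S,240,160,480,250) if 0 else big(S,220,220,420,295),big(T,190,150,430,240)]))
E
```

```text
Traceback (most recent call last):
ValueError: attempt to get argmax of an empty sequence
```

```bash
cat > m.py <<'E'
from h import *
def cen(im,box,f):
    x0,y0,x1,y1=box;h=cv2.cvtColor(im[y0:y1,x0:x1],cv2.COLOR_BGR2HSV).astype(int);m=f(h[...,0],h[...,1],h[...,2])
    n,l,st,c=cv2.connectedComponentsWithStats(m.astype(np.uint8))
    if n<2: return None,None
    k=1+st[1:,4].argmax();s=st[k]
    return c[k]+[x0,y0],(s[:2]+[x0,y0]).tolist()+s[2:].tolist()
red=lambda h,s,v:((h<8)|(h>172))&(s>150)&(v>60)
grn=lambda h,s,v:(h>40)&(h<85)&(s>100)
yel=lambda h,s,v:(h>20)&(h<35)&(s>140)
blu=lambda h,s,v:(h>100)&(h<130)&(s>110)
E
python3 - <<'E'
from m import *
S=cv2.imread("pics/scene0.png");T=cv2.imread("pics/top0.png")
P={}
for n,bs,bt,f in [("knob",(335,190,375,215),(225,240,260,275),grn),("fin",(295,240,350,290),(315,165,350,235),red),("yel",(365,250,395,280),(280,145,305,175),yel),("blu",(315,290,340,312),(345,150,368,175),blu)]:
    a,ab=cen(S,bs,f);b,bb=cen(T,bt,f);print(n,a,ab,b,bb)
    if a is None or b is None: continue
    p,e=tri([ray("scene",*a),ray("top",*b)]);P[n]=p;print(p.round(4),e)
for n,a,b in [("barL",(428,168),(197,183)),("barR",(246,270),(424,188))]:
    p,e=tri([ray("scene",*a),ray("top",*b)]);P[n]=p;print(n,p.round(4),e)
d=P["yel"]-P["blu"];print("yaw tabs",np.degrees(np.arctan2(-d[0],d[1])));d=P["barL"]-P["barR"];print("bar",np.degrees(np.arctan2(-d[0],d[1])),np.linalg.norm(d))
print(cv2.cvtColor(S[198:206:2,350:362:2],cv2.COLOR_BGR2HSV).tolist())
E
```

```text
knob [354.77777778 200.55555556] [352, 199, 7, 4, 9] [242.16666667 257.6875    ] [237, 253, 11, 10, 96]
[0.5051 0.1898 0.142 ] [0.9, 0.9]
fin [314.94262295 259.25409836] [307, 251, 15, 19, 122] [333.65151515 213.21969697] [330, 205, 9, 17, 132]
[ 0.5981 -0.0187  0.1715] [3.2, 3.2]
yel [380.58823529 264.61764706] [377, 259, 9, 12, 68] [292.5        160.28571429] [291, 155, 4, 12, 42]
[0.7149 0.069  0.1992] [0.7, 0.7]
blu [326.57142857 298.85714286] [322, 294, 10, 10, 56] [356.46511628 161.88372093] [355, 157, 4, 11, 43]
[ 0.7067 -0.0741  0.2018] [1.1, 1.1]
barL [0.6402 0.2653 0.3039] [5.8, 5.8]
barR [ 0.6144 -0.1923  0.3095] [4.8, 4.8]
yaw tabs -3.298117177555004
bar -3.224634416920641 0.4583627097498338
[[[43, 37, 201], [45, 36, 201], [45, 39, 197], [52, 55, 163], [57, 77, 159], [49, 40, 190]], [[44, 38, 197], [50, 45, 182], [57, 87, 153], [59, 103, 148], [50, 67, 167], [44, 39, 194]], [[52, 62, 139], [59, 113, 136], [54, 82, 155], [46, 46, 188], [46, 31, 200], [48, 28, 200]], [[46, 45, 124], [41, 44, 175], [46, 32, 197], [49, 27, 200], [46, 31, 200], [41, 39, 198]]]
```

```bash
cat >> h.py <<'E'
def rotvec(target,lean=None):
    return (target*R.from_quat(r.read_state()["ee_rot"]).inv()).as_rotvec()
def tgt(yaw,lean):  # yaw of dispenser, deg; tool z leans
    return R.from_euler("z",yaw,degrees=True)*R.from_euler("y",-lean,degrees=True)*R.from_matrix(np.diag([1.,-1,-1]))
E
python3 - <<'E'
from h import *
s=r.read_state();m=vision.camera_model("wrist");T=np.array(m["cam_to_world"]);Q=R.from_quat(s["ee_rot"])
print(Q.inv().apply(T[:3,3]-s["tcp_pos"]).round(3),(Q.inv().as_matrix()@T[:3,:3]).round(2).tolist(),np.array(m["intrinsics"])[0,0])
t=tgt(-3.3,35);print(t.as_matrix().round(2).tolist(),rotvec(t).round(3),s["tcp_pos"])
E
```

```text
[ 0.079  0.002 -0.144] [[0.0, 0.96, 0.29], [1.0, -0.0, -0.0], [0.0, 0.29, -0.96]] 401.33998733854855
[[0.82, -0.06, 0.57], [-0.05, -1.0, -0.03], [0.57, 0.0, -0.82]] [ 0.054 -0.611 -0.282] [ 0.13898749 -0.58366536  0.24165152]
```

jog_arm(series=[[0.17,0.16,0.12,0,0,0.74,1],[0.17,0.16,0.12,0,0,0.74,1],[0.17,0.16,0.12,0,0,0.74,1],[0.17,0.16,0.12,0,0,0.74,1],[0.17,0.16,0.12,0,0,0.74,1]])

```text
t: 2.0
tcp_pos: [0.3019, -0.4298, 0.3569]
ee_rot: [0.882, 0.47, 0.0, 0.0]
force: [0.7, -0.8, 0.6]
opening: 0.0878
finger_force: 0.0
```

jog_arm(series=[[0.07,0.23,0.05,0,0,0.74,0.6],[0.07,0.23,0.05,0,0,0.74,0.6],[0.07,0.23,0.05,0,0,0.74,0.6],[0.07,0.23,0.05,0,0,0.74,0.6],[0.07,0.23,0.05,0,0,0.74,0.6]])

```text
t: 2.5
tcp_pos: [0.371, -0.1991, 0.4066]
ee_rot: [0.653, 0.758, 0.0, 0.0]
force: [0.7, -0.4, 0.1]
opening: 0.0538
finger_force: 0.0
```

jog_arm(series=[[0.02,0.22,0.0,0,0,0.74,0.6],[0.02,0.22,0.0,0,0,0.74,0.6],[0.02,0.22,0.0,0,0,0.74,0.6],[0.02,0.22,0.0,0,0,0.74,0.6],[0.02,0.22,0.0,0,0,0.74,0.6]])

```text
t: 3.0
tcp_pos: [0.3904, 0.0223, 0.4062]
ee_rot: [0.333, 0.943, 0.001, 0.0]
force: [-0.1, -0.9, -0.0]
opening: 0.0523
finger_force: 0.0
```

```bash
sed -i 's/np.diag(\[1.,-1,-1\])/np.diag([-1.,1,-1])/' h.py; python3 - <<'E'
from h import *
s=r.read_state();t=tgt(-3.3,35);print(rotvec(t).round(3),s["tcp_pos"],s["joint_pos"].round(2),s["t"])
E
```

```text
[-0.225 -0.579  0.601] [0.39035011 0.02228665 0.40619686] [-0.12 -0.08  1.64  0.    1.58 -1.01] 3.0
```

jog_arm(series=[[0.01,0.05,-0.03,-0.225,-0.579,0.601,0.6],[0.01,0.05,-0.03,-0.225,-0.579,0.601,0.6],[0.01,0.05,-0.03,-0.225,-0.579,0.601,0.6],[0.01,0.05,-0.03,-0.225,-0.579,0.601,0.6],[0.01,0.05,-0.03,-0.225,-0.579,0.601,0.6]])

```text
t: 3.5
tcp_pos: [0.4008, 0.0695, 0.3764]
ee_rot: [0.071, 0.961, -0.007, 0.266]
force: [0.2, -1.1, -0.0]
opening: 0.0527
finger_force: 0.0
```

```bash
python3 - <<'E'
from h import *
s=r.read_state();t=tgt(-3.3,35);print(rotvec(t).round(3),s["tcp_pos"],s["joint_pos"].round(2),s["t"])
E
```

```text
[-0.031 -0.071  0.082] [0.40076604 0.06947592 0.37638722] [ 0.09 -0.33  2.   -0.12  0.94 -1.29] 3.5
```

jog_arm(series=[[0,0,0,-0.031,-0.071,0.082,0.6],[0,0,0,-0.031,-0.071,0.082,0.6]])

```text
t: 3.7
tcp_pos: [0.3981, 0.0686, 0.3743]
ee_rot: [0.03, 0.954, -0.009, 0.298]
force: [0.1, 0.1, -1.7]
opening: 0.0527
finger_force: 0.0
```

```bash
python3 - <<'E'
from m import *
import pickle
m=vision.camera_model("wrist");I=vision.read_camera("wrist");cv2.imwrite("pics/w1.png",I);pickle.dump(m,open("w1.pkl","wb"))
for n in ["knob","tab_yellow","tab_blue","grip"]: pass
P={"knob":[.505,.19,.142],"fin":[.598,-.019,.17],"yel":[.715,.069,.199],"blu":[.707,-.074,.202]}
for n,f in zip(P,[grn,red,yel,blu]):
    p=proj("wrist",P[n]);x,y=p.astype(int);b=(max(0,x-45),max(0,y-45),x+45,y+45);print(n,p.round(),cen(I,b,f))
E
```

```text
knob [452. 144.] (array([449.97583893, 138.5704698 ]), [434, 127, 33, 25, 745])
fin [251. 237.] (array([246.48741007, 241.99820144]), [237, 225, 20, 33, 556])
yel [334. 308.] (array([332.5       , 311.62222222]), [329, 306, 8, 12, 90])
blu [222. 311.] (array([219.51764706, 304.91764706]), [216, 299, 9, 15, 85])
```

View pics/w1.png

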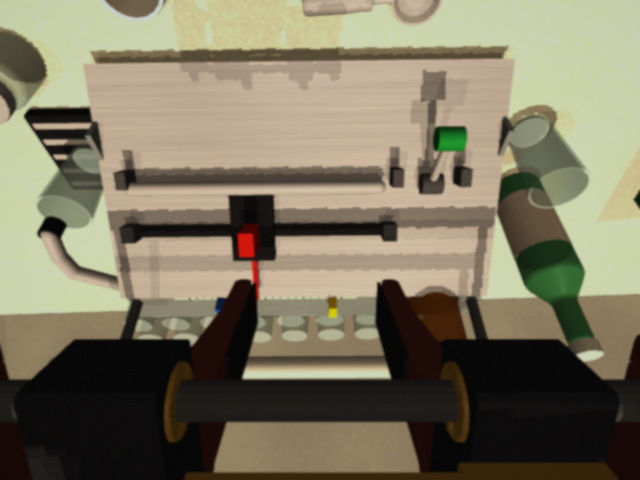

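jog_arm(series=[[0.02,0.125,-0.1,0,0,0,0.6],[0.02,0.125,-0.1,0,0,0,0.6],[0.02,0.125,-0.1,0,0,0,0.6],[0.02,0.125,-0.1,0,0,0,0.6],[0.02,0.125,-0.1,0,0,0,0.6]])

```text
t: 4.25
tcp_pos: [0.4216, 0.1965, 0.2736]
ee_rot: [0.03, 0.955, -0.009, 0.296]
force: [-1.1, -0.1, 0.1]
opening: 0.0525
finger_force: 0.0
```

```bash
python3 - <<'E'
from m import *
import pickle
T=cv2.imread("pics/top0.png");I1=cv2.imread("pics/w1.png");m1=pickle.load(open("w1.pkl","rb"))
m2=vision.camera_model("wrist");I2=vision.read_camera("wrist");cv2.imwrite("pics/w2.png",I2);pickle.dump(m2,open("w2.pkl","wb"))
P={"knob":[.505,.19,.142],"fin":[.598,-.019,.17],"yel":[.715,.069,.199],"blu":[.707,-.074,.202]}
orig=vision.camera_model
def use(m): vision.camera_model=lambda c:m if c=="wrist" else orig(c)
for n,f in zip(P,[grn,red,yel,blu]):
    rs=[]
    for m,I in [(m1,I1),(m2,I2)]:
        use(m);x,y=proj("wrist",P[n]).astype(int)
        if not(0<x<640 and 0<y<480): continue
        a,b=cen(I,(max(0,x-60),max(0,y-60),x+60,y+60),f)
        if a is not None: rs.append(ray("wrist",*a)); print(n,a.round(1),b)
    x,y=proj("top",P[n]).astype(int);a,b=cen(T,(x-20,y-20,x+20,y+20),f);rs.append(ray("top",*a))
    if len(rs)>2: p,e=tri(rs[:2]);print("  wrist only",p.round(4),e)
    p,e=tri(rs);print("  all",p.round(4),e)
s=r.read_state();print(rotvec(tgt(-3.3,35)).round(3),s["tcp_pos"],s["joint_pos"].round(2),s["t"])
E
```

```text
knob [450.  138.6] [434, 127, 33, 25, 745]
knob [318.  203.9] [302, 189, 33, 30, 948]
  wrist only [0.5054 0.191  0.1299] [0.0, 0.0]
  all [0.5063 0.191  0.129 ] [0.4, 0.0, 0.4]
fin [246.5 242. ] [237, 225, 20, 33, 556]
fin [ 86.4 324.4] [75, 304, 25, 36, 581]
  wrist only [ 0.5855 -0.0186  0.1862] [1.1, 1.1]
  all [ 0.5926 -0.0214  0.1821] [2.3, 1.9, 1.5]
yel [332.5 311.6] [329, 306, 8, 12, 90]
yel [163. 431.] [163, 431, 1, 1, 1]
  wrist only [0.584  0.0716 0.2736] [2.1, 2.1]
  all [0.6823 0.0569 0.2419] [23.2, 26.5, 19.8]
blu [219.5 304.9] [216, 299, 9, 15, 85]
  all [ 0.7093 -0.0776  0.1905] [1.5, 1.5]
[-0.    -0.008  0.005] [0.42157448 0.19530808 0.27470112] [ 0.53 -0.06  2.12 -0.56  0.64 -0.59] 4.3
```

View pics/w2.png

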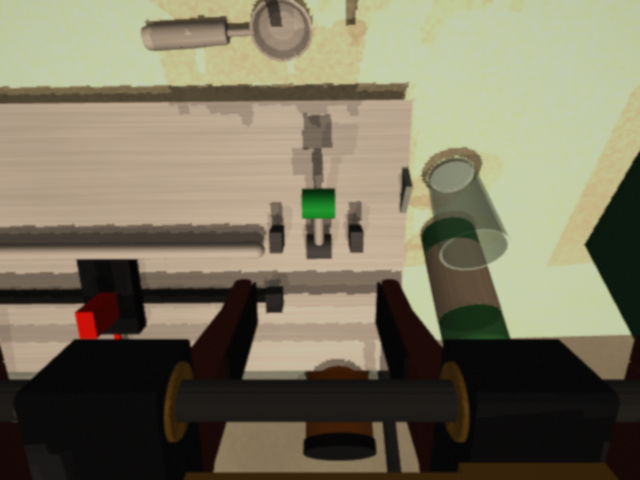

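The knob is centred between the fingers at w2 (318,204), with hinge brackets to either side at (277,235) and (356,235). I'm moving in to grip it.

jog_arm(series=[[0.03,0,-0.04,0,0,0,0.6],[0.055,-0.002,-0.08,0,0,0,0.6],[0.07,-0.004,-0.12,0,0,0,0.6],[0.084,-0.0045,-0.145,0,0,0,0.6],[0.084,-0.0045,-0.145,0,0,0,0.6]])

```text
t: 4.8
tcp_pos: [0.5127, 0.188, 0.1454]
ee_rot: [0.032, 0.958, -0.008, 0.285]
force: [0.2, -0.3, 0.4]
opening: 0.0525
finger_force: 0.0
```

jog_arm(series=[[0,0,0,0,0,0,0.1],[0,0,0,0,0,0,0.1],[0,0,0,0,0,0,0.1],[0,0,0,0,0,0,0.1],[0,0,0,0,0,0,0.1]], grip_force=25)

```text
t: 5.3
tcp_pos: [0.5098, 0.1924, 0.1476]
ee_rot: [0.029, 0.958, -0.004, 0.287]
force: [-1.9, 8.3, 2.3]
opening: 0.0259
finger_force: 25.0
```

```bash
python3 - <<'E'
from h import *
s=r.read_state();print(s["joint_pos"].round(3),s["tcp_pos"],s["force"],rotvec(tgt(-3.3,35)).round(3))
E
```

```text
[ 0.386  0.28   2.158 -0.962  0.283 -0.245] [0.50975529 0.19237588 0.14756051] [-1.87662088  8.31475806  2.30275906] [-0.011 -0.029 -0.   ]
```

jog_arm(series=[[0,0,0.01,0,0,0,0.6],[0,0,0.01,0,0,0,0.6],[0,0,0.005,0.01,0.15,0,0.6],[0,0,0.0,0.02,0.3,0,0.6],[0,0,0.0,0.02,0.33,0,0.6]])

```text
t: 5.8
tcp_pos: [0.5086, 0.1846, 0.1458]
ee_rot: [0.036, 0.986, -0.013, 0.165]
force: [-0.4, -2.2, -1.3]
opening: 0.0527
finger_force: 0.0
```

```bash
python3 - <<'E'
from m import *
s=r.read_state();print(s["joint_pos"].round(3),s["tcp_pos"],s["force"],rotvec(tgt(-3.3,18)).round(3))
I=vision.read_camera("wrist");cv2.imwrite("pics/w3.png",I);m=vision.camera_model("wrist");print(cen(I,(200,50,440,300),grn),proj("wrist",[.506,.191,.1295]),proj("wrist",s["tcp_pos"]))
E
```

```text
[ 0.312  0.287  1.982 -0.249  0.583 -0.999] [0.50857622 0.18464778 0.1457773 ] [-0.35112049 -2.24716756 -1.32887006] [0.016 0.017 0.017]
(array([335.7035217 , 279.82719083]), [305, 260, 63, 40, 2442]) [328.69456467 278.76636519] [313.77696016 311.72403613]
```

jog_arm(series=[[-0.0025,0.0085,-0.016,0.016,0.017,0.017,0.6],[-0.0025,0.0085,-0.016,0.016,0.017,0.017,0.6],[-0.0025,0.0085,-0.016,0.016,0.017,0.017,0.6]])

```text
t: 6.15
tcp_pos: [0.5074, 0.192, 0.1298]
ee_rot: [0.03, 0.987, -0.006, 0.159]
force: [0.1, 0.0, 0.4]
opening: 0.0528
finger_force: 0.0
```

jog_arm(series=[[0,0,0,0,0,0,0.1],[0,0,0,0,0,0,0.1],[0,0,0,0,0,0,0.1],[0,0,0,0,0,0,0.1]], grip_force=25)

```text
t: 6.55
tcp_pos: [0.5083, 0.1927, 0.1303]
ee_rot: [0.029, 0.987, -0.005, 0.159]
force: [-1.1, -0.7, 2.4]
opening: 0.0259
finger_force: 25.0
```

jog_arm(series=[[0.006,-0.0003,0.0187,0,0,0,0.1],[0.0164,-0.001,0.035,0,-0.04,0,0.1],[0.031,-0.0018,0.0485,0,-0.08,0,0.1],[0.048,-0.0028,0.0575,0,-0.12,0,0.1],[0.063,-0.0036,0.061,0,-0.15,0,0.1]])

```text
t: 7.05
tcp_pos: [0.5718, 0.1892, 0.193]
ee_rot: [0.029, 0.972, -0.002, 0.235]
force: [-2.8, -1.5, 2.4]
opening: 0.0249
finger_force: 25.0
```

jog_arm(series=[[0.01,-0.0006,0.001,0,0,0,0.1],[0.01,-0.0006,0.001,0,0,0,0.1]])

```text
t: 7.25
tcp_pos: [0.5837, 0.1886, 0.1943]
ee_rot: [0.03, 0.971, -0.002, 0.235]
force: [-0.5, -1.3, 6.6]
opening: 0.0244
finger_force: 25.0
```

```bash
python3 - <<'E'
from m import *
s=r.read_state();print(s["joint_pos"].round(3),s["tcp_pos"],s["force"],s["opening"])
I=vision.read_camera("wrist");cv2.imwrite("pics/w4.png",I);print(cen(I,(200,50,440,400),grn))
E
```

```text
[ 0.287  0.27   1.905 -0.293  0.531 -1.002] [0.58365848 0.18863884 0.19434049] [-0.49469902 -1.32485334  6.63908257] 0.02436750062884417
(array([315.80390851, 279.75993782]), [278, 248, 76, 66, 4503])
```

View pics/w4.png

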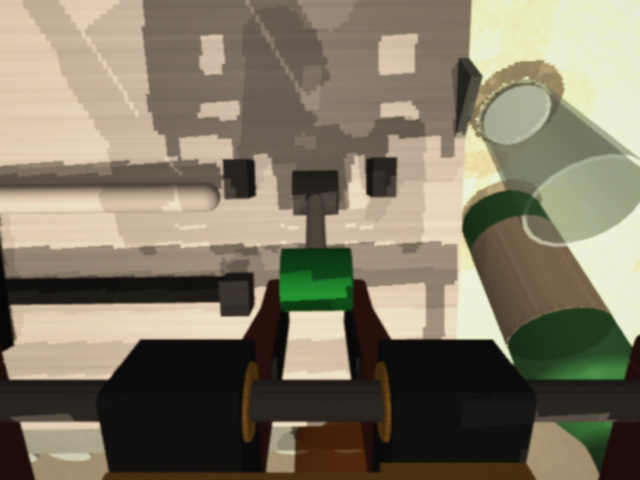

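The knob is between the fingers at w4 (316,280), with the lever running up to it from the hinge block at (316,190). I'm releasing it and backing off to check.

jog_arm(series=[[0,0,0,0,0,0,0.5],[0,0,0,0,0,0,0.5],[-0.018,0.001,0.035,0,0,0,0.5],[-0.036,0.002,0.07,0,0,0,0.5],[-0.06,-0.02,0.1,0,0,0,0.5]])

```text
t: 7.8
tcp_pos: [0.5217, 0.17, 0.2937]
ee_rot: [0.029, 0.972, -0.002, 0.233]
force: [0.1, -0.5, 1.0]
opening: 0.0435
finger_force: 0.0
```

```bash
python3 - <<'E'
from m import *
s=r.read_state();print(s["joint_pos"].round(3),s["tcp_pos"],rotvec(tgt(-3.3,35)).round(3))
I=vision.read_camera("wrist");cv2.imwrite("pics/w5.png",I);m=vision.camera_model("wrist");a=cen(I,(150,20,460,400),grn);print(a,proj("wrist",[.58,.1868,.1915]))
T=vision.read_camera("top");b=cen(T,(225,200,262,275),grn);print(b,tri([ray("wrist",*a[0]),ray("top",*b[0])]))
E
```

```text
[ 0.284  0.046  1.892 -0.208  0.764 -1.109] [0.52171012 0.17002079 0.29370509] [-0.018 -0.139 -0.002]
(array([348.71225071, 223.01566952]), [329, 205, 41, 36, 1404]) [349.89352365 241.13257916]
(array([239.82786885, 228.18852459]), [232, 224, 15, 10, 122]) (array([0.56316647, 0.18723262, 0.1916795 ]), [0.8, 0.8])
```

jog_arm(series=[[-0.005,0.0185,-0.04,0,0,0,0],[-0.002,0.0185,-0.08,0,0,0,0],[0.004,0.0185,-0.106,0,0,0,0],[0.006,0.0185,-0.106,0,0,0,0]])

```text
t: 8.3
tcp_pos: [0.5246, 0.1864, 0.1812]
ee_rot: [0.029, 0.973, -0.004, 0.229]
force: [-0.8, 0.5, -0.1]
opening: 0.0155
finger_force: 0.0
```

jog_arm(series=[[0.006,0,0,0,0,0,0],[0.012,0,0,0,0,0,0],[0.018,-0.001,0,0,0,0,0],[0.022,-0.001,0,0,0,0,0],[0.022,-0.001,0,0,0,0,0]])

```text
t: 8.8
tcp_pos: [0.5506, 0.1862, 0.1872]
ee_rot: [0.03, 0.972, -0.002, 0.234]
force: [-0.3, 0.2, -0.6]
opening: 0.0003
finger_force: 0.0
```

jog_arm(series=[[0.005,0,0,0,0,0,0],[0.008,0,0,0,0,0,0],[0.01,0,0,0,0,0,0],[0.01,0,0,0,0,0,0]])

```text
t: 9.2
tcp_pos: [0.5569, 0.1855, 0.1845]
ee_rot: [0.03, 0.973, -0.003, 0.23]
force: [-5.9, 0.2, 0.3]
opening: 0.0008
finger_force: 2.7
```

```bash
python3 - <<'E'
from m import *
s=r.read_state();print(s["tcp_pos"],s["force"])
I=vision.read_camera("wrist");a=cen(I,(150,20,460,460),grn);print(a)
for p in ([.563,.187,.1917],[.572,.187,.1917],[.58,.187,.1915]):print(proj("wrist",p))
E
```

```text
[0.55691753 0.1855201  0.18448041] [-5.94046652  0.23301628  0.26822502]
(array([316.14569536, 360.1589404 ]), [314, 337, 5, 44, 151])
[325.20776695 345.46923915]
[326.15365683 357.2121374 ]
[326.92464024 366.50754116]
```

jog_arm(series=[[0.003,0,0,0,0,0,0],[0.004,0,0,0,0,0,0],[0.004,0,0,0,0,0,0]])

```text
t: 9.55
tcp_pos: [0.5579, 0.185, 0.1828]
ee_rot: [0.03, 0.973, -0.004, 0.227]
force: [-14.5, 1.7, 1.7]
opening: 0.0008
finger_force: 5.7
```

jog_arm(series=[[-0.02,0,0.01,0,0,0,0],[-0.05,0,0.05,0,0,0,0.3],[-0.07,-0.02,0.09,0,0,0,0.5],[-0.07,-0.02,0.09,0,0,0,0.5]])

```text
t: 9.95
tcp_pos: [0.494, 0.1661, 0.2818]
ee_rot: [0.029, 0.971, -0.001, 0.237]
force: [1.1, 0.2, 0.1]
opening: 0.0212
finger_force: 0.0
```

```bash
python3 - <<'E'
from m import *
s=r.read_state();print(s["tcp_pos"],s["force"])
I=vision.read_camera("wrist");a=cen(I,(150,20,460,460),grn);print(a)
for p in ([.563,.187,.1917],[.572,.187,.1917],[.58,.187,.1915]):print(proj("wrist",p))
T=vision.read_camera("top");b=cen(T,(225,200,262,275),grn);print(b,tri([ray("wrist",*a[0]),ray("top",*b[0])]))
E
```

```text
[0.49395478 0.1661249  0.28178624] [1.05421374 0.2279419  0.13723645]
(array([354.66920566, 277.08705114]), [336, 264, 38, 33, 919])
[353.80880215 267.75608256]
[353.72109439 276.394064  ]
[353.62411146 283.53072793]
(array([240.24770642, 221.13761468]), [235, 216, 12, 11, 109]) (array([0.58124017, 0.18825283, 0.18199365]), [0.0, 0.0])
```

The lever is at its upper stop (14.5 N when pushed against it). Next is the fin.

jog_arm(series=[[0.0,-0.18,0.02,-0.015,-0.13,0,0.5],[0.0,-0.18,0.02,-0.015,-0.13,0,0.5],[0.0,-0.18,0.02,-0.015,-0.13,0,0.5],[0.0,-0.18,0.02,-0.015,-0.13,0,0.5],[0.0,-0.18,0.02,-0.015,-0.13,0,0.5]])

```text
t: 10.55
tcp_pos: [0.4936, -0.0161, 0.295]
ee_rot: [0.029, 0.955, -0.008, 0.295]
force: [1.1, 0.6, -0.1]
opening: 0.0439
finger_force: 0.0
```

```bash
python3 - <<'E'
from m import *
import pickle
s=r.read_state();print(s["joint_pos"].round(3),s["tcp_pos"],rotvec(tgt(-3.3,35)).round(3))
m=vision.camera_model("wrist");I=vision.read_camera("wrist");cv2.imwrite("pics/w6.png",I);pickle.dump(m,open("w6.pkl","wb"))
print(cen(I,(150,100,500,420),red))
J=cv2.imread("pics/w1.png")
c=lambda A,x,y,w,h:cv2.resize(A[y:y+h,x:x+w],(400,600),interpolation=cv2.INTER_NEAREST)
cv2.imwrite("pics/c6.png",np.hstack([c(J,215,195,80,120),c(I,230,130,180,270)]))
E
```

```text
[-0.255 -0.113  2.104  0.207  0.571 -1.907] [ 0.49355266 -0.01610294  0.29498414] [-0.002 -0.012  0.002]
(array([319.45183044, 244.46435453]), [308, 220, 24, 47, 1038])
```

View pics/c6.png

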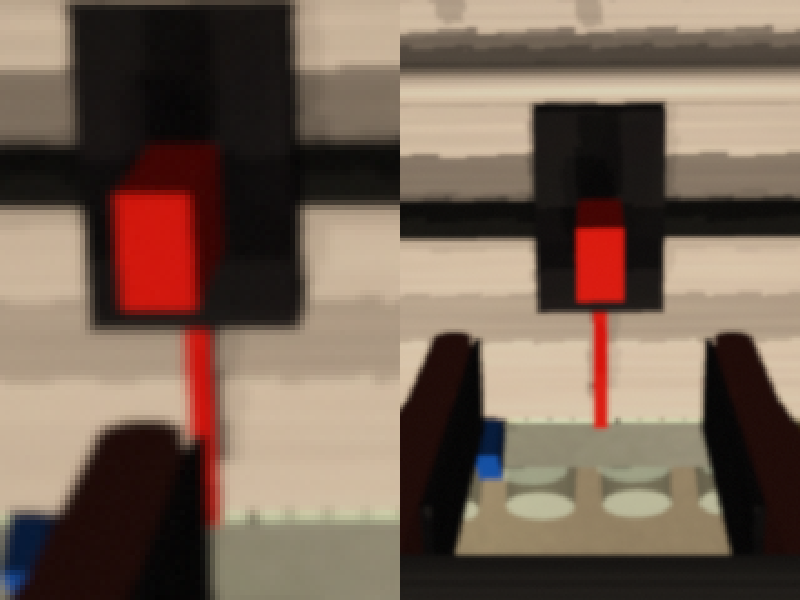

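The w6 crop shows the fin's end face centred at about (319.5,249) and the pointer tip at (320,322), both in line with the open fingers.

```bash
python3 - <<'E'
from m import *
import pickle
o=vision.camera_model;M={k:pickle.load(open(k+".pkl","rb")) for k in("w1","w6")}
vision.camera_model=lambda c:M.get(c) or o(c)
f,e=tri([ray("w1",245.9,244.9),ray("w6",319.5,248.8)]);print("fin end",f,e)
n=np.array([-.573,.033,.819]);print("grip",f-.013*n)
p,e2=tri([ray("w1",257,299.3),ray("w6",319.6,321.7)]);print("tip",p,e2)
v=np.array([.0575,.998,0]);print(f@v,p@v)
# yellow tab, w1 + top
T=cv2.imread("pics/top0.png")
yt,_=tri([ray("w1",332.5,311.6),ray("top",292.5,160.3)]);ys,_=tri([ray("w1",332.5,311.6),ray("scene",380.6,264.6)]);print(yt,ys,yt@v,ys@v)
vision.camera_model=o;s=r.read_state();print((f-.013*n-s["tcp_pos"]))
E
```

```text
fin end [ 0.59051177 -0.02089021  0.18494354] [0.1, 0.1]
grip [ 0.59796077 -0.02131921  0.17429654]
tip [ 0.69166445 -0.02616268  0.19415317] [0.2, 0.2]
0.01310599238012841 0.013660351938470823
[0.71314401 0.06829783 0.20308449] [0.71626513 0.06831123 0.20147042] 0.10916701504841954 0.1093598548259853
[ 0.10370351 -0.00356206 -0.12136533]
```

jog_arm(series=[[0.035,-0.001,-0.035,0,0,0,0.5],[0.065,-0.002,-0.066,0,0,0,0.5],[0.087,-0.003,-0.098,0,0,0,0.5],[0.104,-0.0035,-0.121,0,0,0,0.5],[0.104,-0.0035,-0.121,0,0,0,0.5]])

```text
t: 11.1
tcp_pos: [0.597, -0.0168, 0.1697]
ee_rot: [0.028, 0.956, -0.007, 0.292]
force: [-0.4, 0.4, 0.6]
opening: 0.0436
finger_force: 0.0
```

jog_arm(series=[[0,0,0,0,0,0,0.05],[0,0,0,0,0,0,0.05],[0,0,0,0,0,0,0.05],[0,0,0,0,0,0,0.05]], grip_force=12)

```text
t: 11.5
tcp_pos: [0.5973, -0.0174, 0.1765]
ee_rot: [0.028, 0.955, -0.008, 0.296]
force: [-2.1, -0.1, 1.9]
opening: 0.0161
finger_force: 12.0
```

jog_arm(series=[[0.001,0.015,0,0,0,0,0.05],[0.002,0.035,0,0,0,0,0.05],[0.0032,0.055,0,0,0,0,0.05],[0.0045,0.075,0,0,0,0,0.05],[0.0051,0.088,0,0,0,0,0.05]])

```text
t: 12.0
tcp_pos: [0.6019, 0.0714, 0.1765]
ee_rot: [0.027, 0.955, -0.008, 0.296]
force: [-4.5, -2.0, 4.3]
opening: 0.016
finger_force: 12.0
```

jog_arm(series=[[0.0002,0.004,0,0,0,0,0.05],[0.0002,0.004,0,0,0,0,0.05],[0.0002,0.004,0,0,0,0,0.05]])

```text
t: 12.3
tcp_pos: [0.6021, 0.0752, 0.1765]
ee_rot: [0.027, 0.955, -0.008, 0.296]
force: [-5.0, 1.7, 4.6]
opening: 0.0157
finger_force: 12.0
```

```bash
python3 - <<'E'
from m import *
s=r.read_state();print(s["tcp_pos"],s["force"],s["opening"])
I=vision.read_camera("wrist");cv2.imwrite("pics/w7.png",I);S=vision.read_camera("scene")
c=lambda A,x,y,w,h:cv2.resize(A[y:y+h,x:x+w],(400,480),interpolation=cv2.INTER_NEAREST)
cv2.imwrite("pics/c7.png",np.hstack([c(I,120,0,400,480),c(S,330,220,70,84)]))
E
```

```text
[0.60213434 0.07518078 0.17645729] [-5.04063778  1.73392146  4.56803329] 0.015693962006964577
```

View pics/c7.png

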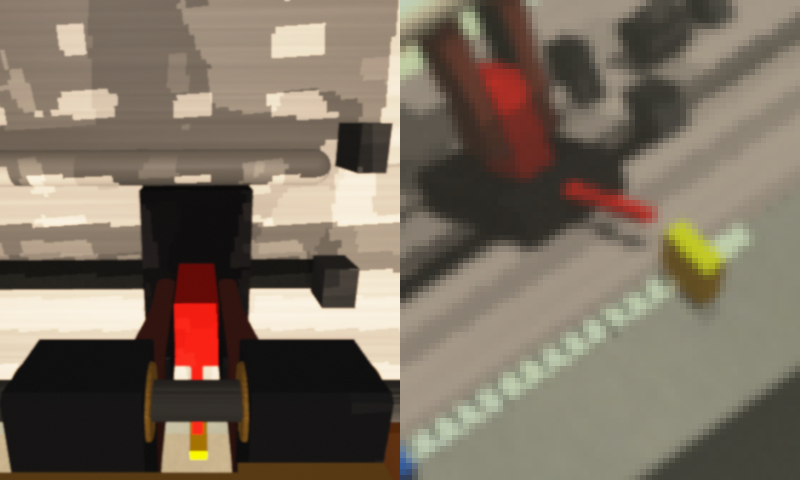

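The w7 crop shows the pointer end at (197,428), nearly in line with the yellow tab at (199,450). I'll release the fin and measure from a clear view.

jog_arm(series=[[0,0,0,0,0,0,0.5],[0,0,0,0,0,0,0.5],[-0.023,0.0013,0.033,0,0,0,0.5],[-0.046,0.0026,0.066,0,0,0,0.5],[-0.07,0.004,0.1,0,0,0,0.5]])

```text
t: 12.9
tcp_pos: [0.5316, 0.0785, 0.2756]
ee_rot: [0.028, 0.955, -0.008, 0.295]
force: [1.2, -0.7, 0.3]
opening: 0.0439
finger_force: 0.0
```

jog_arm(series=[[-0.035,0.001,0.03,0,0,0,0.7],[-0.035,0.001,0.03,0,0,0,0.7]])

```text
t: 13.1
tcp_pos: [0.4962, 0.0799, 0.3096]
ee_rot: [0.028, 0.954, -0.007, 0.299]
force: [0.4, 0.4, 0.8]
opening: 0.0566
finger_force: 0.0
```

```bash
python3 - <<'E'
from m import *
s=r.read_state();print(s["tcp_pos"],s["joint_pos"].round(2))
m=vision.camera_model("wrist");I=vision.read_camera("wrist");cv2.imwrite("pics/w8.png",I)
h=cv2.cvtColor(I,cv2.COLOR_BGR2HSV).astype(int);H,Sa,V=h[...,0],h[...,1],h[...,2]
ry=((H<8)|(H>172))&(Sa>130)&(V>60);yy=(H>15)&(H<35)&(Sa>150)
v=np.array([.0575,.998,0])
for k in range(270,360,4):
    for nm,M,z in(("red",ry,.192),("yel",yy,.195)):
        xs=np.nonzero(M[k,250:400])[0]+250
        if len(xs)>2:
            o,d=ray("wrist",xs.mean(),k);p=o+d*((z-o[2])/d[2]);print(k,nm,xs.mean().round(1),len(xs),p.round(4),(p@v).round(4))
c=cv2.resize(I[200:380,240:400],(640,720)[:2],interpolation=cv2.INTER_NEAREST)[:600];cv2.imwrite("pics/c8.png",c)
print(cen(I,(250,100,640,330),grn))
E
```

```text
[0.49619064 0.07985629 0.30961511] [ 0.08 -0.1   2.06 -0.13  0.59 -1.35]
270 red 317.0 7 [0.6338 0.0712 0.192 ] 0.1075
274 red 317.5 6 [0.64   0.0713 0.192 ] 0.1079
278 red 317.5 6 [0.6464 0.0709 0.192 ] 0.108
282 red 317.5 6 [0.6529 0.0706 0.192 ] 0.108
286 red 317.5 6 [0.6596 0.0702 0.192 ] 0.108
290 red 317.5 6 [0.6665 0.0698 0.192 ] 0.108
294 red 317.5 6 [0.6736 0.0694 0.192 ] 0.108
298 red 317.5 6 [0.6809 0.069  0.192 ] 0.108
302 red 318.0 7 [0.6885 0.0691 0.192 ] 0.1085
306 red 317.5 6 [0.6963 0.0682 0.192 ] 0.1081
310 yel 318.0 9 [0.6988 0.0685 0.195 ] 0.1086
314 yel 318.0 9 [0.707  0.0681 0.195 ] 0.1086
318 yel 318.5 10 [0.7155 0.0681 0.195 ] 0.1091
322 yel 318.5 10 [0.7243 0.0677 0.195 ] 0.1092
326 yel 318.5 10 [0.7334 0.0672 0.195 ] 0.1092
(array([601.96423969, 276.28882088]), [552, 231, 88, 99, 6208])
```

View pics/c8.png

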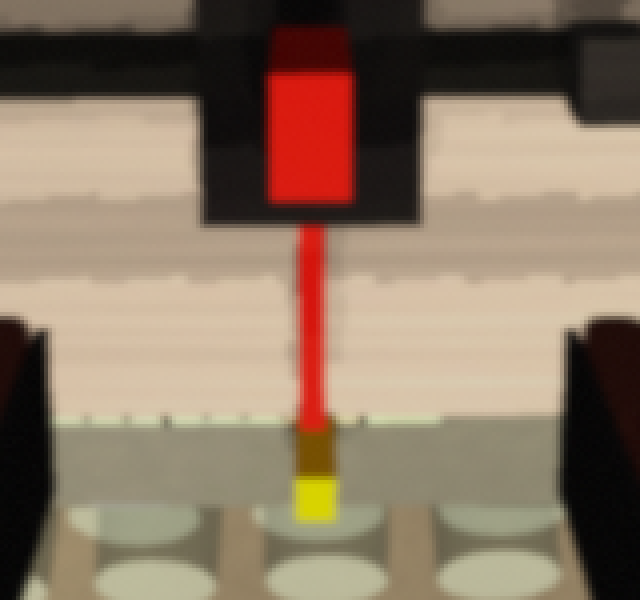

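The pointer is within about 1 mm of the tab's middle: c8 shows the pointer at x≈313 and the tab at x≈316, at 4x scale. Now I'll go back to the lever.

jog_arm(series=[[0.037,0.111,-0.02,0.01,0.15,0,0.6],[0.037,0.111,-0.02,0.01,0.15,0,0.6],[0.037,0.111,-0.02,0.01,0.15,0,0.6],[0.037,0.111,-0.02,0.01,0.15,0,0.6],[0.037,0.111,-0.02,0.01,0.15,0,0.6]])

```text
t: 13.65
tcp_pos: [0.5344, 0.1905, 0.2831]
ee_rot: [0.028, 0.975, -0.006, 0.221]
force: [0.0, 0.0, 0.1]
opening: 0.0527
finger_force: 0.0
```

```bash
python3 - <<'E'
from m import *
s=r.read_state();print(s["tcp_pos"],s["joint_pos"].round(2),rotvec(tgt(-3.3,27)).round(3))
I=vision.read_camera("wrist");a=cen(I,(150,50,500,420),grn);print(a)
for p in ([.578,.187,.19],[.578,.191,.19],[.57,.189,.19]):print(proj("wrist",p))
E
```

```text
[0.53438265 0.1905461  0.283104  ] [ 0.32  0.1   1.85 -0.23  0.79 -1.06] [-0.003 -0.024 -0.   ]
(array([484.23020167, 305.03541564]), [463, 269, 37, 71, 2033])
[318.02147197 241.73323871]
[324.20318596 241.46545631]
[320.48430425 232.38879725]
```

```bash
python3 - <<'E'
from m import *
I=vision.read_camera("wrist");print(cen(I,(270,180,380,310),grn))
E
```

```text
(array([318.3358885 , 244.29965157]), [298, 227, 42, 36, 1435])
```

jog_arm(series=[[0.022,-0.001,-0.045,0,0,0,0.6],[0.04,-0.002,-0.08,0,0,0,0.6],[0.046,-0.002,-0.093,0,0,0,0.6],[0.046,-0.002,-0.093,0,0,0,0.6]])

```text
t: 14.15
tcp_pos: [0.5797, 0.187, 0.1901]
ee_rot: [0.03, 0.975, -0.006, 0.221]
force: [-0.4, 0.7, 0.7]
opening: 0.0528
finger_force: 0.0
```

jog_arm(series=[[0,0,0,0,0,0,0.1],[0,0,0,0,0,0,0.1],[0,0,0,0,0,0,0.1],[0,0,0,0,0,0,0.1]], grip_force=30)

```text
t: 14.55
tcp_pos: [0.5809, 0.1889, 0.1936]
ee_rot: [0.028, 0.974, -0.005, 0.224]
force: [-2.9, -0.8, 6.9]
opening: 0.0259
finger_force: 30.0
```

jog_arm(series=[[-0.0194,0.0011,-0.0026,0,0.03,0,0.1],[-0.0375,0.0021,-0.01,0,0.06,0,0.1],[-0.053,0.003,-0.022,0,0.09,0,0.1],[-0.065,0.0037,-0.0375,0,0.12,0,0.1],[-0.071,0.004,-0.052,0,0.15,0,0.1]])

```text
t: 15.05
tcp_pos: [0.5084, 0.1926, 0.1413]
ee_rot: [0.028, 0.988, -0.007, 0.149]
force: [-8.3, -1.5, 11.3]
opening: 0.0257
finger_force: 30.0
```

jog_arm(series=[[-0.003,0,-0.01,0,0,0,0.1],[-0.003,0,-0.014,0,0,0,0.1],[-0.003,0,-0.016,0,0,0,0.1],[-0.003,0,-0.016,0,0,0,0.1]])

```text
t: 15.45
tcp_pos: [0.5037, 0.1928, 0.1238]
ee_rot: [0.028, 0.989, -0.007, 0.147]
force: [-9.3, 3.5, 7.4]
opening: 0.026
finger_force: 30.0
```

jog_arm(series=[[0,0,0,0,0,0,0.6],[0,0,0,0,0,0,0.6],[-0.012,0,0.03,0,0,0,0.6],[-0.025,0,0.07,0,0,0,0.6],[-0.035,0,0.1,0,0,0,0.6]])

```text
t: 15.95
tcp_pos: [0.4715, 0.1928, 0.226]
ee_rot: [0.028, 0.988, -0.007, 0.15]
force: [-0.3, -0.3, 0.6]
opening: 0.0525
finger_force: 0.0
```

```bash
python3 - <<'E'
from m import *
s=r.read_state();print(s["tcp_pos"],s["joint_pos"].round(2),rotvec(tgt(-3.3,18)).round(3))
I=vision.read_camera("wrist");a=cen(I,(270,150,380,330),grn);print(a)
T=vision.read_camera("top");b=cen(T,(225,220,262,285),grn);print(b,tri([ray("wrist",*a[0]),ray("top",*b[0])]))
for p in ([.506,.191,.1295],[.507,.191,.138],[.51,.191,.147]):print(proj("wrist",p),proj("top",p))
E
```

```text
[0.47149416 0.19279138 0.2260109 ] [ 0.34  0.13  1.92 -0.16  0.82 -1.08] [ 0.004 -0.014  0.   ]
(array([320.0409469 , 275.28534869]), [299, 257, 43, 38, 1563])
(array([241.02970297, 254.0990099 ]), [236, 250, 11, 10, 101]) (array([0.51129351, 0.19100696, 0.1540458 ]), [0.9, 0.9])
[318.06305758 244.39292449] [241.97047797 257.84438793]
[318.16337624 253.45425017] [241.51617891 256.89390055]
[318.44461432 266.02207131] [241.02711207 255.02710486]
```

The knob has settled at about z 0.153, so the lever is around 0.33 rad and not fully home. I'll press it down from above with the fingers closed.

jog_arm(series=[[0.03,-0.001,0,0,0,0,0],[0.03,-0.001,-0.01,0,0,0,0],[0.03,-0.001,-0.025,0,0,0,0],[0.03,-0.001,-0.03,0,0,0,0],[0.03,-0.001,-0.03,0,0,0,0]], grip_force=15)

```text
t: 16.55
tcp_pos: [0.5002, 0.1912, 0.1922]
ee_rot: [0.028, 0.989, -0.008, 0.147]
force: [-0.3, -0.3, -0.4]
opening: 0.0163
finger_force: 0.0
```

jog_arm(series=[[-0.001,0,-0.008,0,0,0,0],[-0.001,0,-0.014,0,0,0,0],[-0.002,0,-0.02,0,0,0,0],[-0.002,0,-0.025,0,0,0,0],[-0.002,0,-0.025,0,0,0,0]])

```text
t: 17.05
tcp_pos: [0.4974, 0.1915, 0.1678]
ee_rot: [0.028, 0.989, -0.007, 0.147]
force: [-3.6, 0.2, 2.7]
opening: 0.0003
finger_force: 2.1
```

jog_arm(series=[[0,0,-0.004,0,0,0,0],[0,0,-0.008,0,0,0,0],[0,0,-0.01,0,0,0,0],[0,0,-0.01,0,0,0,0]])

```text
t: 17.45
tcp_pos: [0.4969, 0.1912, 0.1578]
ee_rot: [0.028, 0.989, -0.008, 0.147]
force: [-3.8, 0.4, 2.6]
opening: 0.0005
finger_force: 1.9
```

jog_arm(series=[[0,0,-0.003,0,0,0,0],[0,0,-0.003,0,0,0,0]])

```text
t: 17.65
tcp_pos: [0.4972, 0.1912, 0.1553]
ee_rot: [0.028, 0.989, -0.008, 0.147]
force: [-8.4, -0.3, 8.0]
opening: 0.0008
finger_force: 4.9
```

jog_arm(series=[[-0.005,0,0.02,0,0,0,0],[-0.015,0,0.05,0,0,0,0.3],[-0.025,0,0.07,0,0,0,0.6],[-0.025,0,0.07,0,0,0,0.6],[-0.025,0,0.07,0,0,0,0.6]])

```text
t: 18.15
tcp_pos: [0.4747, 0.1918, 0.2261]
ee_rot: [0.028, 0.988, -0.007, 0.15]
force: [-0.8, 0.6, -0.4]
opening: 0.0289
finger_force: 0.0
```

```bash
python3 - <<'E'
from m import *
s=r.read_state();print(s["tcp_pos"])
I=vision.read_camera("wrist");a=cen(I,(260,150,380,330),grn);print(a)
T=vision.read_camera("top");b=cen(T,(225,220,262,285),grn);print(b,tri([ray("wrist",*a[0]),ray("top",*b[0])]))
for p in ([.506,.191,.1295],[.507,.191,.138],[.51,.191,.147]):print(proj("wrist",p),proj("top",p))
E
```

```text
[0.47474055 0.19176407 0.22613969]
(array([321.35988819, 245.48637317]), [301, 228, 41, 36, 1431])
(array([241.50943396, 255.71698113]), [237, 253, 11, 7, 53]) (array([0.512065  , 0.19182166, 0.11909862]), [1.6, 1.6])
[322.00798082 247.79778053] [241.97047797 257.84438793]
[322.16245963 256.98230024] [241.51617891 256.89390055]
[322.49082792 269.73574553] [241.02711207 255.02710486]
```

jog_arm(series=[[-0.05,-0.1,0.12,0,-0.25,0,0.6],[-0.05,-0.1,0.12,0,-0.25,0,0.6],[-0.05,-0.1,0.12,0,-0.25,0,0.6],[-0.05,-0.1,0.12,0,-0.25,0,0.6],[-0.05,-0.1,0.12,0,-0.25,0,0.6]])

```text
t: 18.75
tcp_pos: [0.425, 0.0905, 0.3474]
ee_rot: [0.03, 0.962, -0.004, 0.273]
force: [0.3, -0.3, -0.2]
opening: 0.0528
finger_force: 0.0
```

```bash
python3 - <<'E'
from m import *
s=r.read_state();print(s["tcp_pos"])
I=vision.read_camera("wrist");cv2.imwrite("pics/w9.png",I);T=vision.read_camera("top")
x,y=proj("wrist",[.506,.191,.1295]).astype(int);a=cen(I,(x-50,y-50,x+50,y+50),grn);print(a,x,y)
b=cen(T,(225,220,262,285),grn);print(b,tri([ray("wrist",*a[0]),ray("top",*b[0])]))
h=cv2.cvtColor(I,cv2.COLOR_BGR2HSV).astype(int);H,Sa,V=h[...,0],h[...,1],h[...,2]
ry=((H<8)|(H>172))&(Sa>130)&(V>60);yy=(H>15)&(H<35)&(Sa>150)
v=np.array([.0575,.998,0]);c=int(proj("wrist",[.69,.069,.193])[0])
for k in range(260,380,4):
    for nm,M,z in(("red",ry,.192),("yel",yy,.195)):
        xs=np.nonzero(M[k,c-20:c+20])[0]+c-20
        if 2<len(xs)<15:
            o,d=ray("wrist",xs.mean(),k);p=o+d*((z-o[2])/d[2]);print(k,nm,xs.mean().round(1),p.round(4),(p@v).round(4))
E
```

```text
[0.42504837 0.09053172 0.34741781]
(array([432.73404255, 147.26122931]), [416, 135, 35, 26, 846]) 431 150
(array([242.1122449, 257.7755102]), [237, 253, 11, 10, 98]) (array([0.5067266 , 0.1922316 , 0.12365465]), [0.9, 0.9])
280 red 310.5 [0.6092 0.0745 0.192 ] 0.1094
284 red 310.5 [0.6161 0.074  0.192 ] 0.1093
288 red 310.5 [0.6232 0.0735 0.192 ] 0.1092
292 red 311.0 [0.6305 0.0735 0.192 ] 0.1097
296 red 311.0 [0.6379 0.073  0.192 ] 0.1096
300 red 311.0 [0.6456 0.0725 0.192 ] 0.1095
304 red 311.0 [0.6534 0.072  0.192 ] 0.1094
308 red 311.0 [0.6615 0.0714 0.192 ] 0.1093
312 red 311.0 [0.6698 0.0709 0.192 ] 0.1092
316 red 311.0 [0.6784 0.0703 0.192 ] 0.1091
320 red 311.5 [0.6872 0.0702 0.192 ] 0.1096
324 yel 312.5 [0.691  0.0711 0.195 ] 0.1107
328 yel 312.0 [0.7002 0.0699 0.195 ] 0.1101
332 yel 312.5 [0.7097 0.0699 0.195 ] 0.1106
336 yel 312.0 [0.7194 0.0687 0.195 ] 0.1099
340 yel 312.5 [0.7296 0.0686 0.195 ] 0.1104
```

View pics/w9.png

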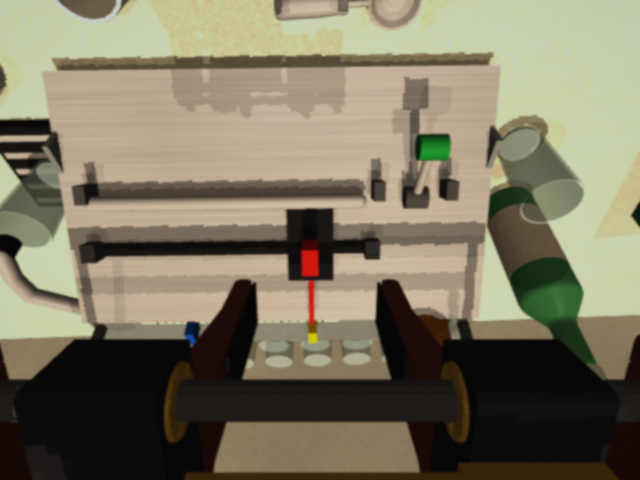

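w9 shows the lever down, with the knob at (433,147). The top-view knob pixel is (242.1,257.8), against (242.2,257.7) at the start, so it is back home. The pointer (311,320) is within 1 mm of the yellow tab (312,332), and the bystanders are still in place.

```bash
python3 -c "
from plant import r
print(r.job_done())"
```

```text
the job is handed in; nothing more can be done
None
```

The job is handed in, though the hand-in returned no verdict: the pointer was last measured within about 1 mm of the yellow tab's middle, the lever is back at its locked position, and the arm is clear of everything.

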